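Index the jar carousel one hole

ROBOT

A 6-joint arm with a two-finger parallel gripper is mounted at the origin on the work surface. World frame = base frame: x ahead of the robot, y to its left, z up, the work surface at z = 0. Lengths are in m, angles in rad, forces in N, time in s.
With the tool pointing down it reaches from about 0.35 to 0.875 m from the base axis. Payload 15.5 kg.
Tool frame: the origin (TCP) lies where the fingers leave the gripper's body, on its centre line; the fingertips stand 73 mm ahead of it and the grasp point (between the pads) lies 54 mm ahead of it; z points along the fingers, y is the direction in which the jaws open and shut (so a half turn about z gives the same grasp; the last joint's range is limited). The gripper opens to 85 mm and grips with 20 to 120 N. Pads are 22 mm wide; open, the fingers measure 114 mm over their backs; the gripper's body (76 mm by 85 mm) begins 54 mm behind the grasp point. The pads swing forward as they close: fully open they stand 13 mm farther back than shut.
Start: joints at [-1.276, 0.494, 1.345, -0, 1.302, -0.096], TCP at [0.238, -0.578, 0.304] pointing down, gripper open.
Joint ranges: [-2.91, 2.91], [-0.82, 2.16], [0.22, 2.67], [-1.22, 4.37], [0.12, 2.79], [-3.08, 3.08]. Speed limits (rad/s): [1.89, 1.89, 2.57, 3.01, 3.01, 3.01].

INTERFACE

Orientations are given as a rotation vector (axis times angle).
In Python, from cell import telemetry, cams, env, regions_of gives the robot as it stands.
- The arm moves only by the tool drive_tool, never from a script. Its argument "steps" is one flat list of numbers, 6 for each row, row after row: the shift along the world's x, y, z in cm, then the turn, a rotation vector about the world's x, y, z in rad. A call has 1 to 5 rows; each row is the pose to reach, as a shift and turn from the pose commanded when the call began; what a row does not reach only later rows make up. A row lasts 1/8 s, in which the tool goes at most 62.5 mm and 10.7 degrees, less where a joint would pass 70% of its speed; a pose out of reach is approached as far as the arm can. A call with a gripper value outside its range is refused whole. "gripper" is the finger opening in cm, from 0 to 8.54, set as the call begins (left out, the last holds). The fingers move at their own pace and stop on an object; the grip force is fixed at half the most. Time passes only in rows, so rows that repeat a pose let the fingers close. It gives the time, the measured TCP pose, the force and the opening at its end, in the units of the state.
- telemetry.sense(): the state, without advancing time (a new reading comes with each control period).
- cams.grab_frame(name): name is "scene" or "top" or "wrist"; returns (picture, depth): 420x560x3 uint8, blue, green, red; 420x560 float32, m along the optical axis (not along the pixel's ray), 0 where there is no reading.
- cams.calibration(name): a dict with "K" (3x3 intrinsics, pixels), "position" and "rotation" of the camera in the world; the wrist camera has in their place "mount" (4x4, takes a point from camera to tool coordinates, whose origin is the TCP and whose axes are the flange's). Camera axes: x right, y up, looking along -z (the intrinsics and any distortion apply to the point x, -y, -z); pixel columns grow to the right and rows downward; lengths in m; the calibration is good to about 2 mm. A picture is of the moment at which its call begins: read the wrist's pose just before it. calibration takes no time and is no camera call.
- env.sign_off(): hands the job in, once; it reports no verdict.
Trained networks look in the newest picture that a camera, given by its name, has taken for a name from the list of things; names that differ only in an ending like _2 or _b are one class to them, and where a whole thing is asked for, a point or a joint stands for the part that bears it (a point fixed in the world has none). Each returns a list of dicts, best first, with "score" (0 to 1); they miss things now and then, are a little off and sometimes report something else, mostly with a low value. They report only what shows in the picture. A call takes as long as a camera call.
- regions_of(target, camera): "region" (420x560 bool, what is visible of it) and "point" ([row, column] in pixels, amid what is visible of it).
The state is a dict: "t": time; "joint_pos": joint angles; "joint_vel": joint speeds; "tau": joint torques, N m; "tool_pos": TCP position; "ee_rot": TCP orientation; "wrist_force": force on the tool from outside, world axes, zero at the start; "wrist_torque": the same for the moment, N m; "grip_width": finger opening in m.
Only numpy, scipy, OpenCV 4.12 (cv2) and the standard library are available. Lean on these libraries where they do the work, as an engineer would, in place of code of your own. Each camera call takes 0.05 s, during which the arm holds its last target.

TASK

Turn the jar carousel on to its next hole on the mortar's side: press the dish-topped plunger down with the fingertips, swing it along its slot to the very next hole towards the side where the mortar and pestle stand, and let it spring fully up there so that the table is locked. Nothing needs gripping: do not handle, lift or tip the jars, which ride round in their wells, and leave the other things where they stand.

Things in the scene. Friction and masses are not known exactly. Their poses are not given: they have to be found in the camera images.
- carousel: Round jar carousel fixed to the drawer floor: dark wood base 320 mm across, 8 mm high. Origin on its vertical turning axis, at floor height z = 0. Its -x side faces roughly to the robot (within 25 degrees) and carries the index plate; its y axis points roughly to the robot's left.
- slot_mid (a point): Middle hole of the fixed aluminium index plate, at its top face, 36 mm above the floor, 120 mm along -x from the carousel's axis. The plate is a curved band, radii 98 to 156 mm; a slot 16 mm wide on radius 120 mm joins five round holes, 24 mm across, 30 degrees apart about the axis, two on each side of this one.
- turntable (a joint): Turn of the wooden table (290 mm across) that carries plunger and jars. 0 rad: plunger in the middle hole, as at the start; positive as the plunger moves towards the carousel's +y (clockwise from above). Holes at 0, +-0.524, +-1.047 rad. Plunger up in a hole: locked, 0.006 rad of play either way. Plunger down: turns against about 1 N at the plunger and stays where it is left.
- plunger (a joint): How far the spring plunger is pressed down: 0 up, 0.015 m at the stop; 6 N to start, 10.5 N at the stop. A 22 mm ball on its stem locks in the hole; pressed 0.0115 or more it is clear below the plate and the table turns. Let up between holes it stays caught under the plate near 0.0105; let up, or eased to 0.008 while pushed sideways, within 5 mm of a hole it climbs in and springs up.
- dish (a point): Centre of the inner floor of the round dark-steel dish on top of the plunger, 120 mm from the carousel's axis, 58 mm above the drawer floor when up; moves with the plunger. Dish 64 mm across outside, 56 mm inside, rim 10 mm above its inner floor: closed fingertips fit inside, press it down and push it sideways. It stands on a thin stem that runs in the slot.
- mortar: Grey stoneware mortar with its pestle in it (one body, about 0.95 kg), 116 mm across the rim, 85 mm high, the pestle up to 127 mm; origin at the centre of its underside. It stands 0.25 to 0.48 m to the left or to the right of the carousel's axis and tells which way to turn.
- canister: Plain steel canister, 90 mm across, 100 mm high, without pestle, on the side of the carousel away from the mortar; origin at the centre of its underside.
- mill: Dark wooden pepper mill, 54 mm across, 135 mm high, beyond, to one side; origin at the centre of its underside.
- pinch_bowl: White pinch bowl, 90 mm across, 40 mm high, beyond, to the other side; origin at the centre of its underside.
- scoop: Aluminium spoon, 150 mm long, lying on the drawer floor near the robot on its right; its x axis runs along it.
- spare_cap: Loose steel twist cap, 44 mm across, 14 mm high, on the drawer floor near the robot on its left; origin at the centre of its underside.
- jar_a: Empty amber glass jar with a steel twist cap, 40 mm across, 58 mm high, standing in one of three shallow ring wells (8 mm high, 43 mm inside) on the far half of the turntable, 75 mm from its axis; origin at the centre of its underside, 16 mm above the drawer floor. It rides round with the turntable.
- jar_b: Empty amber glass jar with a steel twist cap, 40 mm across, 64 mm high, standing in one of three shallow ring wells (8 mm high, 43 mm inside) on the far half of the turntable, 75 mm from its axis; origin at the centre of its underside, 16 mm above the drawer floor. It rides round with the turntable.
- jar_c: Empty amber glass jar with a steel twist cap, 40 mm across, 70 mm high, standing in one of three shallow ring wells (8 mm high, 43 mm inside) on the far half of the turntable, 75 mm from its axis; origin at the centre of its underside, 16 mm above the drawer floor. It rides round with the turntable.

How it is judged:
By the outcome, as a careful person would: the job done as asked, in the order asked, and still so for the second after the job is handed in, with the robot touching nothing.
It also fails if it takes over 35 s, if anything falls off the work surface, if the arm or the gripper's body presses on something with over 40 N, if the wrist force passes 120 N, or if a joint passes its speed limit or range.

## Working session

There is one attempt and no reset: what is moved stays moved. The work goes in short steps, Python scripts to look and compute and a tool call to move; the robot and the scene stay as the last step left them, time stands still between calls to the robot, and variables do not carry over. Pictures are saved under pics/ and viewed, and the job is handed in when it is done.

Besides the shell and the picture viewer there is one more tool, called after "Emit:" by a JSON object that holds its "op" and its "data". drive_tool: Moves the arm, as the interface text tells. Its arguments: {"type":"object","properties":{"steps":{"type":"array"},"gripper":{"type":"number"}},"required":["steps"]}

```bash
mkdir -p pics; ls
cat > h.py <<'E'
import numpy as np,cv2
from cell import telemetry,cams,env,regions_of
def world(name,rc,depth,cal,T=None):
    K=np.array(cal["K"]);rc=np.atleast_2d(rc).astype(int)
    d=depth[rc[:,0],rc[:,1]]
    x=(rc[:,1]-K[0,2])/K[0,0]*d;y=(rc[:,0]-K[1,2])/K[1,1]*d
    p=np.stack([x,-y,-d],1)
    return p@np.array(cal["rotation"]).T+np.array(cal["position"])
E
python3 - <<'E'
from h import *
s=telemetry.sense();print(s)
for n in("scene","top"):
    im,d=cams.grab_frame(n);cv2.imwrite(f"pics/{n}0.png",im);np.save(f"{n}_d.npy",d)
    c=cams.calibration(n);print(n,c)
    for t in("dish","mortar","carousel","canister"):
        r=regions_of(t,n)
        for q in r[:2]:
            rc=np.argwhere(q["region"]);w=world(n,rc,d,c);w=w[d[rc[:,0],rc[:,1]]>0]
            print(t,q["score"],q["point"],len(rc),np.median(w,0).round(3),w.min(0).round(3),w.max(0).round(3))
E
```

```text
pics
{'t': 0.0, 'joint_pos': array([-1.27547842e+00,  4.94166827e-01,  1.34610284e+00, -7.21945693e-06,
        1.30250301e+00, -9.55165398e-02]), 'joint_vel': array([-0.00077149,  0.0001167 ,  0.00179523, -0.00102835,  0.00118192,
       -0.00084365]), 'tau': array([ 1.95346955e-03, -8.82142925e+01, -3.83860946e+01,  1.86995157e-04,
        1.01405286e-02, -4.94386211e-05]), 'tool_pos': array([ 0.23801578, -0.57762338,  0.30331996]), 'ee_rot': array([-3.08064620e+00, -6.09796477e-01,  1.95671056e-04]), 'wrist_force': array([0.73436164, 0.02699707, 0.39236967]), 'wrist_torque': array([-0.0296589 ,  0.03013041,  0.02409383]), 'grip_width': 0.08480287969496392}
scene {'K': array([[436.51483087,   0.        , 274.85778247],
       [  0.        , 436.51483087, 209.87280422],
       [  0.        ,   0.        ,   1.        ]]), 'position': array([1.12555864, 0.11162356, 0.86662718]), 'rotation': array([0.46042407, 0.55345617, 1.64179914])}Traceback (most recent call last):
  File "<stdin>", line 9, in <module>
  File "h.py", line 8, in world
    return p@np.array(cal["rotation"]).T+np.array(cal["position"])
           ~~~~~~~~~~~~~~~~~~~~~~~~~~~~~^~~~~~~~~~~~~~~~~~~~~~~~~~
ValueError: operands could not be broadcast together with shapes (506,) (3,)
```

```bash
sed -i 's/np.array(cal\["rotation"\]).T/cv2.Rodrigues(np.array(cal["rotation"]))[0].T/' h.py
python3 - <<'E'
from h import *
for n in("scene","top"):
    im,d=cams.grab_frame(n);cv2.imwrite(f"pics/{n}0.png",im);np.save(f"{n}_d.npy",d)
    c=cams.calibration(n);print(n,c.keys())
    for t in("dish","mortar","carousel","canister"):
        r=regions_of(t,n)
        for q in r[:2]:
            rc=np.argwhere(q["region"]);w=world(n,rc,d,c);w=w[d[rc[:,0],rc[:,1]]>0]
            print(t,q["score"],q["point"],len(rc),np.median(w,0).round(3),w.min(0).round(3),w.max(0).round(3))
E
```

```text
scene dict_keys(['K', 'position', 'rotation'])
dish 0.76 [193.1, 298.3] 505 [0.471 0.065 0.06 ] [ 0.385  0.033 -0.   ] [0.508 0.095 0.072]
mortar 0.81 [165.9, 116.5] 1914 [ 0.438 -0.394  0.065] [ 0.302 -0.484  0.001] [ 0.498 -0.337  0.129]
mortar 0.69 [241.4, 279.2] 12120 [0.591 0.029 0.017] [ 0.426 -0.14  -0.002] [0.745 0.177 0.072]
carousel 0.55 [240.2, 277.4] 12215 [0.591 0.029 0.017] [ 0.399 -0.14  -0.002] [0.745 0.178 0.086]
canister 0.62 [238.6, 237.3] 388 [ 0.625 -0.048  0.073] [ 0.597 -0.068  0.022] [ 0.659 -0.025  0.088]
canister 0.45 [189.7, 300.3] 524 [0.471 0.063 0.06 ] [0.386 0.029 0.001] [0.508 0.095 0.072]
top dict_keys(['K', 'position', 'rotation'])
dish 0.33 [174.7, 275.9] 9885 [0.587 0.022 0.017] [ 0.443 -0.127  0.002] [0.729 0.164 0.089]
mortar 0.66 [240.1, 460.8] 2335 [ 0.44 -0.4   0.06] [ 0.382 -0.476 -0.004] [ 0.496 -0.337  0.132]
mortar 0.53 [182.6, 273.0] 13556 [0.574 0.022 0.018] [ 0.427 -0.138 -0.003] [0.744 0.176 0.092]
carousel 0.79 [179.6, 274.5] 13616 [0.574 0.022 0.018] [ 0.427 -0.141 -0.004] [0.745 0.18  0.087]
carousel 0.57 [222.5, 255.4] 624 [0.474 0.066 0.06 ] [0.443 0.035 0.039] [0.505 0.095 0.074]
canister 0.56 [215.6, 125.6] 1568 [0.483 0.337 0.1  ] [ 0.442  0.303 -0.005] [0.528 0.387 0.107]
```

View pics/scene0.png

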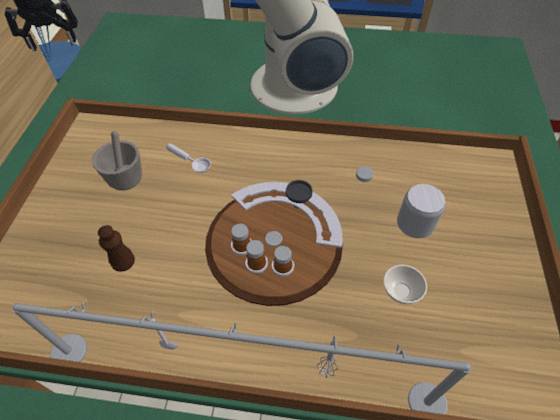

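View pics/top0.png

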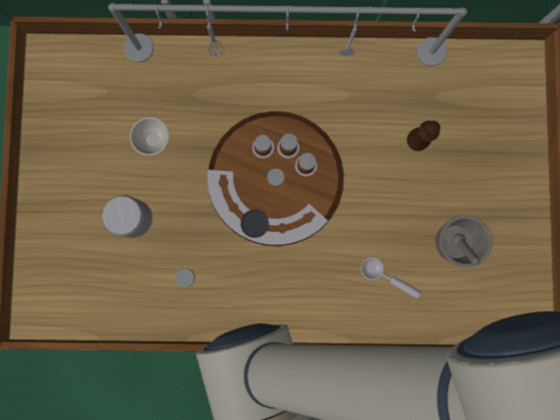

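The mortar with its pestle is on the robot's right (-y), at top pixel (462,240). The dish is at top pixel (255,222) and the hub near (276,177). Next I'll refine the axis and dish positions.

```bash
python3 - <<'E'
from h import *
from scipy.optimize import least_squares
def fit(p):
    f=lambda q:np.hypot(p[:,0]-q[0],p[:,1]-q[1])-q[2]
    return least_squares(f,[*p[:,:2].mean(0),.1],loss="soft_l1",f_scale=.002).x
for n in("top","scene"):
    im=cv2.imread(f"pics/{n}0.png");d=np.load(f"{n}_d.npy");c=cams.calibration(n)
    rc=np.indices(d.shape).reshape(2,-1).T
    W=world(n,rc,d,c).reshape(420,560,3)
    hsv=cv2.cvtColor(im,cv2.COLOR_BGR2HSV);g=im.max(2)
    R=lambda x,y,r:np.hypot(W[...,0]-x,W[...,1]-y)<r
    m=(g<75)&(W[...,2]>.05)&(W[...,2]<.085)&R(.474,.066,.05)
    P=W[m];h,_=cv2.findContours(m.astype(np.uint8),0,2);h=max(h,key=cv2.contourArea)[:,0,::-1]
    (cx,cy),r=cv2.minEnclosingCircle(P[:,:2].astype(np.float32))
    print(n,"dish n",len(P),"mean",P.mean(0).round(4),"encl",cx,cy,r,"fit",fit(P[P[:,2]>.062]).round(4),(P[:,2]>.062).sum())
    inn=P[P[:,2]<.062];print(" inner",inn.mean(0).round(4),np.median(inn[:,2]))
    # plate: bright low saturation z .03-.042
    m=(hsv[...,1]<60)&(g>100)&(W[...,2]>.028)&(W[...,2]<.044)&R(.587,.02,.17)&~R(.587,.02,.09)
    P=W[m];
    # outer edge: per-angle max radius, about current estimate
    q=np.array([.587,.02])
    for k in range(5):
        v=P[:,:2]-q;a=np.arctan2(v[:,1],-v[:,0]);rr=np.hypot(*v.T);b=np.round(a/.04)
        o=np.array([P[b==i][np.argsort(rr[b==i])[-2]] for i in np.unique(b) if (b==i).sum()>5])
        x=fit(o);q=x[:2]
    print(" plate n",len(P),"z",np.median(P[:,2]),"outer fit",x.round(4), "ang",np.degrees([a.min(),a.max()]))
    # turntable/base by z : points above .004 in brown
    m=(W[...,2]>.012)&(W[...,2]<.022)&R(.587,.02,.17)
    P=W[m];q=np.array([.587,.02])
    v=P[:,:2]-q;a=np.arctan2(v[:,1],v[:,0]);rr=np.hypot(*v.T);b=np.round(a/.06)
    o=np.array([P[b==i][np.argsort(rr[b==i])[-2]] for i in np.unique(b) if abs(i)<28 and (b==i).sum()>5])
    print(" table fit",fit(o).round(4))
    # hub
    m=(hsv[...,1]<60)&(g>100)&R(.587,.02,.035);P=W[m];print(" hub",P.mean(0).round(4),np.ptp(P,0).round(3),len(P))
E
python3 - <<'E'
import cv2
i=cv2.imread("pics/top0.png")[100:260,190:360]
cv2.imwrite("pics/topc.png",cv2.resize(i,None,fx=3.5,fy=3.5,interpolation=2))
E
```

```text
top dish n 611 mean [0.4747 0.0655 0.0611] encl 0.4749767482280731 0.06473258137702942 0.03156578913331032 fit [0.4741 0.0652 0.0282] 172
 inner [0.4742 0.0651 0.0588] 0.05896741838094721
 plate n 2280 z 0.03699292363992779 outer fit [0.584  0.0196 0.154 ] ang [-110.56587379   95.68221298]
 table fit [0.5836 0.0193 0.151 ]
 hub [0.5845 0.0203 0.021 ] [0.038 0.039 0.016] 239
scene dish n 462 mean [0.4744 0.0653 0.0614] encl 0.47560518980026245 0.06483980268239975 0.032358910888433456 fit [0.4762 0.0644 0.0293] 151
 inner [0.4712 0.0647 0.0589] 0.058980035229217354
 plate n 1862 z 0.036662599373581684 outer fit [0.588  0.0184 0.1557] ang [-150.31341131   93.77440131]
 table fit [0.587  0.0186 0.143 ]
 hub [0.5872 0.0189 0.0204] [0.049 0.05  0.011] 216
```

View pics/topc.png

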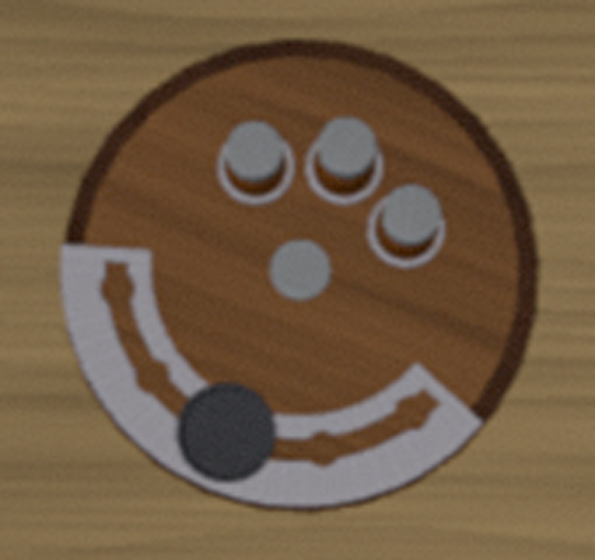

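The estimates agree: the axis is at (0.586, 0.019), the dish at (0.475, 0.065), and the radius 0.120 matches the spec. The next hole on the mortar's side is therefore at (0.467, 0.003).

Emit:
{"op": "drive_tool", "data": {"steps": [4.7,12.8,0,0,0,-0.1,9.4,25.5,0,0,0,-0.2,14.1,38.3,0,0,0,-0.3,18.8,51,0,0,0,-0.4,23.5,63.8,-4,0,0,-0.52], "gripper": 0}}

```text
t: 1.23
tool_pos: [0.3465, -0.2833, 0.2985]
ee_rot: [3.134, -0.209, 0.002]
wrist_force: [1.7, -0.8, -0.3]
grip_width: 0.0
```

Emit:
{"op": "drive_tool", "data": {"steps": [2.1,5.7,-1,0,0,0,4.2,11.4,-2.5,0,0,0,6.3,17.1,-4,0,0,0,8.4,22.8,-5.5,0,0,0,10.5,28.5,-7,0,0,0]}}

```text
t: 1.85
tool_pos: [0.4516, 0.0018, 0.228]
ee_rot: [3.135, -0.203, 0.002]
wrist_force: [0.7, -1.0, -0.1]
grip_width: -0.0003
```

Emit:
{"op": "drive_tool", "data": {"steps": [2.1,5.8,-1,0,0,0,2.1,5.8,-5,0,0,0,2.1,5.8,-7.0,0,0,0,2.1,5.8,-7.0,0,0,0]}}

```text
t: 2.35
tool_pos: [0.4714, 0.058, 0.1573]
ee_rot: [3.135, -0.202, -0.004]
wrist_force: [-0.6, -1.1, 0.7]
grip_width: 0.0001
```

Run:
```python
from h import *
print(telemetry.sense()["tool_pos"])
a,_=cams.grab_frame("scene");cv2.imwrite("pics/s1.png",cv2.resize(a[100:300,190:390],None,fx=2.9,fy=2.9))
a,_=cams.grab_frame("wrist");cv2.imwrite("pics/w1.png",a)
```

```text
[0.47135864 0.05802632 0.15725685]
```

View pics/s1.png

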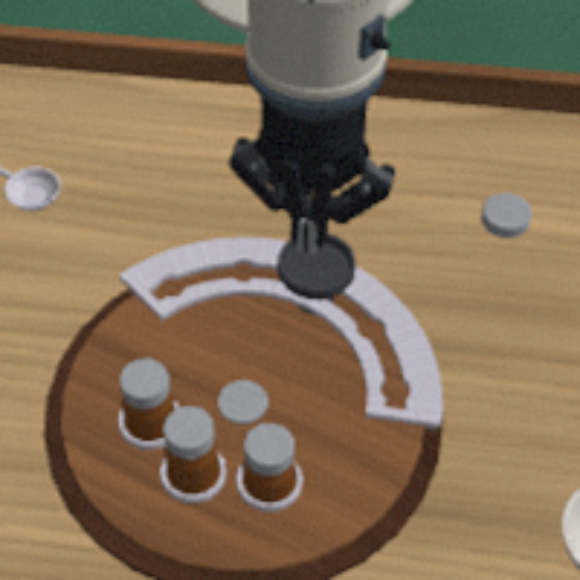

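View pics/w1.png

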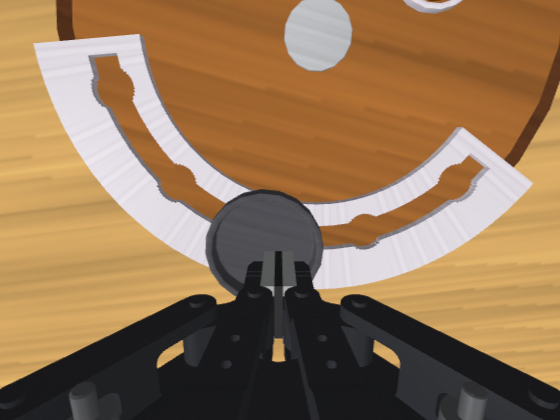

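The closed fingertips hang just above the dish, slightly to its mortar side: wrist tip (278,265), dish centre (264,243). I'll descend now.

Emit:
{"op": "drive_tool", "data": {"steps": [0.3,0.2,-1,0,0,0,0.3,0.2,-2,0,0,0,0.3,0.2,-2.5,0,0,0,0.3,0.2,-2.8,0,0,0,0.3,0.2,-2.8,0,0,0]}}

```text
t: 3.08
tool_pos: [0.4747, 0.0598, 0.1301]
ee_rot: [3.135, -0.203, -0.001]
wrist_force: [-2.1, -0.2, 5.3]
grip_width: 0.0
```

Emit:
{"op": "drive_tool", "data": {"steps": [0,0,-0.5,0,0,0,0,0,-0.9,0,0,0,0,0,-1.2,0,0,0,0,0,-1.2,0,0,0]}}

```text
t: 3.58
tool_pos: [0.4748, 0.0599, 0.1184]
ee_rot: [-3.135, 0.203, 0.0]
wrist_force: [-2.4, -0.1, 8.9]
grip_width: 0.0
```

Emit:
{"op": "drive_tool", "data": {"steps": [0,0,-0.15,0,0,0,-0.22,-0.5,-0.17,0,0,0,-0.43,-1.0,-0.17,0,0,0,-0.55,-1.5,-0.17,0,0,0,-0.65,-2.0,-0.17,0,0,0]}}

```text
t: 4.2
tool_pos: [0.4691, 0.0397, 0.1171]
ee_rot: [-3.135, 0.203, -0.003]
wrist_force: [0.4, 1.1, 8.0]
grip_width: -0.0003
```

Run:
```python
from h import *
s=telemetry.sense();print(s["tool_pos"],s["wrist_force"])
a,_=cams.grab_frame("scene");cv2.imwrite("pics/s2.png",cv2.resize(a[100:300,190:390],None,fx=2.9,fy=2.9))
a,_=cams.grab_frame("wrist");cv2.imwrite("pics/w2.png",a)
```

```text
[0.46905433 0.03973198 0.11706576] [0.4357973  1.08053008 8.02745004]
```

View pics/w2.png

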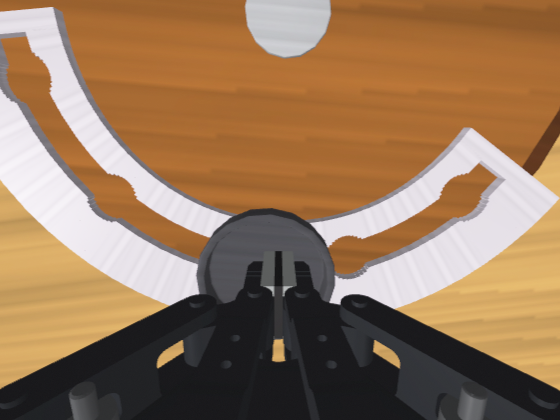

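View pics/s2.png

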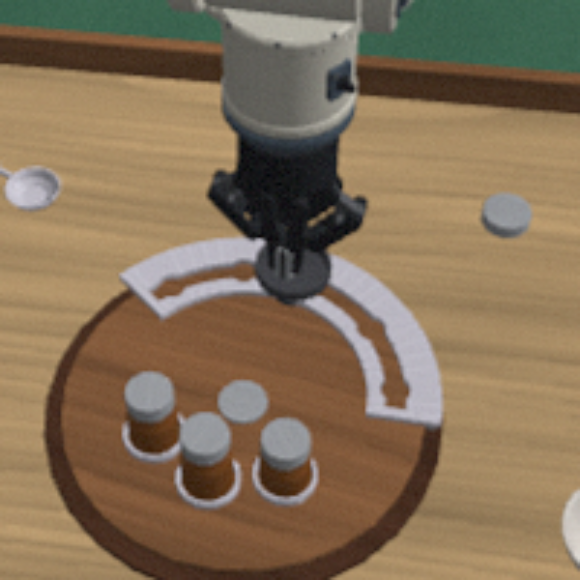

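Emit:
{"op": "drive_tool", "data": {"steps": [-0.16,-1.0,-0.03,0,0,0,-0.22,-2.0,-0.03,0,0,0,-0.2,-3.0,-0.03,0,0,0,-0.12,-3.7,-0.03,0,0,0,-0.1,-3.9,-0.03,0,0,0]}}

```text
t: 4.92
tool_pos: [0.4681, 0.0005, 0.1167]
ee_rot: [3.135, -0.204, 0.003]
wrist_force: [0.6, 2.0, 8.6]
grip_width: -0.0004
```

```bash
cat > look.py <<'E'
import sys
from h import *
k=sys.argv[1]
s=telemetry.sense();print(s["tool_pos"],s["wrist_force"])
n="scene"
a,d=cams.grab_frame(n);cv2.imwrite(f"pics/s{k}.png",cv2.resize(a[100:300,190:390],None,fx=2.9,fy=2.9))
c=cams.calibration(n)
rc=np.indices(d.shape).reshape(2,-1).T
W=world(n,rc,d,c)
A=np.array([.587,.0188])
im=a.reshape(-1,3)
r=np.hypot(*(W[:,:2]-A).T)
# jar caps -> table angle, from jar cap points
J=W[(W[:,2]>.06)&(W[:,2]<.1)&(r<.105)&(W[:,0]>.58)&(im.min(1)>70)]
v=J[:,:2]-A
cr,lab,cen=cv2.kmeans(v.astype(np.float32),3,None,(3,50,1e-4),5,cv2.KMEANS_PP_CENTERS)
print("jars",np.sort(np.degrees(np.arctan2(cen[:,1],cen[:,0]))).round(1),np.hypot(*cen.T).round(3))
# dark dish pixels
m=(im.max(1)<75)&(W[:,2]>.04)&(W[:,2]<.078)&(r>.08)&(r<.16)
P=W[m];
if len(P):print("dish",len(P),P.min(0).round(4),P.max(0).round(4),"zq",np.percentile(P[:,2],[10,50,90]).round(4))
if len(sys.argv)>2:
  b,_=cams.grab_frame("wrist");cv2.imwrite(f"pics/w{k}.png",b)
E
python3 look.py 3 w
python3 - <<'E'
from h import *
# baseline jar angles at start from saved frame
n="scene";a=cv2.imread("pics/scene0.png");d=np.load("scene_d.npy");c=cams.calibration(n)
W=world(n,np.indices(d.shape).reshape(2,-1).T,d,c);A=np.array([.587,.0188]);im=a.reshape(-1,3);r=np.hypot(*(W[:,:2]-A).T)
J=W[(W[:,2]>.06)&(W[:,2]<.1)&(r<.105)&(W[:,0]>.58)&(im.min(1)>70)];v=J[:,:2]-A
_,_,cen=cv2.kmeans(v.astype(np.float32),3,None,(3,50,1e-4),5,cv2.KMEANS_PP_CENTERS)
print("start",np.sort(np.degrees(np.arctan2(cen[:,1],cen[:,0]))).round(1),np.hypot(*cen.T).round(3))
E
```

```text
[0.4681147  0.00047331 0.11673667] [0.56885001 1.99793028 8.63094675]
jars [-38.7   6.5  51.3] [0.076 0.076 0.077]
dish 459 [ 0.442  -0.043   0.0401] [0.6797 0.0806 0.0776] zq [0.0438 0.0503 0.0641]
start [-66.8 -20.9  23.8] [0.074 0.077 0.076]
```

View pics/w3.png

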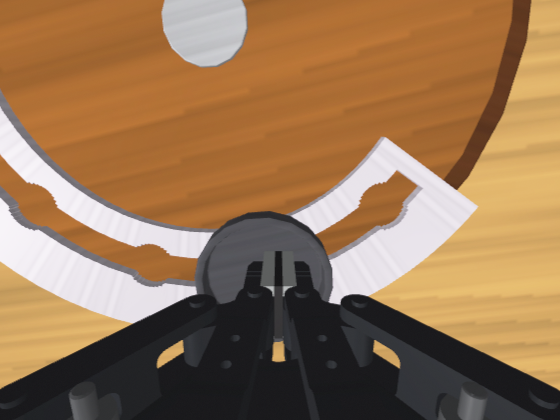

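View pics/s3.png

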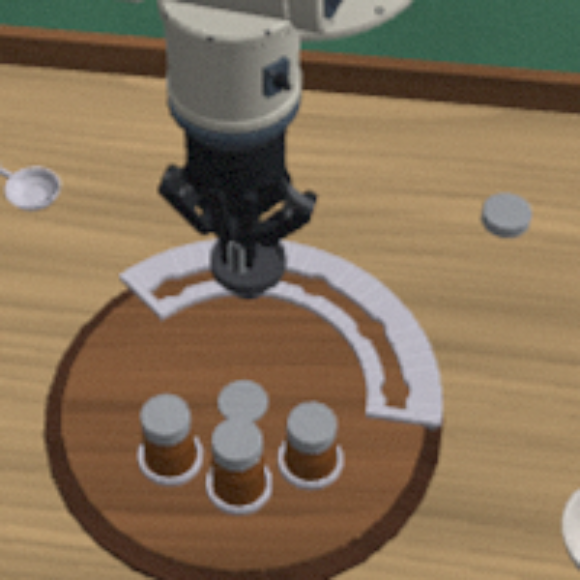

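Emit:
{"op": "drive_tool", "data": {"steps": [0.03,-0.2,0,0,0,0,0.03,-0.2,0.2,0,0,0,0.03,-0.25,0.4,0,0,0,0.03,-0.25,0.55,0,0,0]}}

```text
t: 5.52
tool_pos: [0.4684, -0.0017, 0.1223]
ee_rot: [3.135, -0.203, 0.003]
wrist_force: [1.2, 1.5, 6.9]
grip_width: 0.0001
```

```bash
python3 look.py 4 w
```

```text
[ 0.46841758 -0.00171596  0.12229202] [1.15353442 1.47269205 6.93877133]
jars [-37.7   7.6  52.2] [0.077 0.075 0.076]
dish 456 [ 0.4437 -0.0429  0.04  ] [0.6805 0.0832 0.0779] zq [0.0472 0.0531 0.0651]
```

View pics/w4.png

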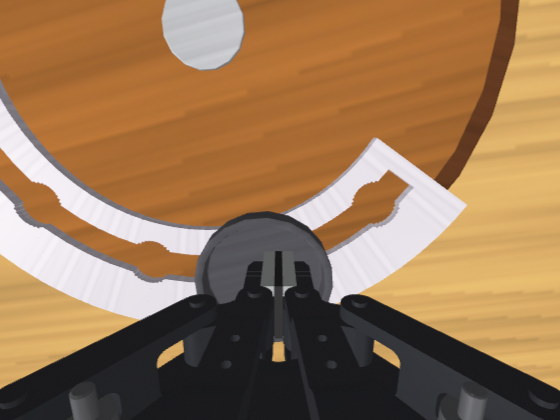

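The dish has followed the fingertips up past 0.0105 and still pushes back with 7 N, so the ball is entering the hole. I'll let it up now.

Emit:
{"op": "drive_tool", "data": {"steps": [0,0,0.3,0,0,0,0,0,0.6,0,0,0,0,0,0.9,0,0,0,0,0,1.2,0,0,0]}}

```text
t: 6.12
tool_pos: [0.4675, -0.0016, 0.1338]
ee_rot: [-3.135, 0.203, 0.001]
wrist_force: [-0.2, -0.1, 0.1]
grip_width: -0.0002
```

Next I'll lift clear and back away towards the robot, up, for a check.

Emit:
{"op": "drive_tool", "data": {"steps": [0,0,2,0,0,0,0,0,6,0,0,0,0,-4,11,0,0,0,0,-10,15,0,0,0,0,-16,15,0,0,0]}}

```text
t: 6.75
tool_pos: [0.4681, -0.1561, 0.2856]
ee_rot: [3.134, -0.201, 0.006]
wrist_force: [0.5, -0.6, -1.0]
grip_width: 0.0
```

Emit:
{"op": "drive_tool", "data": {"steps": [0,-6,0,0,0,0,0,-12,0,0,0,0,0,-18,0,0,0,0,0,-18,0,0,0,0]}}

```text
t: 7.25
tool_pos: [0.4671, -0.3383, 0.2826]
ee_rot: [3.134, -0.209, -0.0]
wrist_force: [0.0, 0.6, 0.3]
grip_width: -0.0001
```

```bash
python3 look.py 5
python3 - <<'E'
from h import *
n="top";a,d=cams.grab_frame(n);cv2.imwrite("pics/t5.png",a);c=cams.calibration(n)
for n2 in("top","scene"):
    if n2=="scene": a,d=cams.grab_frame("scene");c=cams.calibration("scene")
    W=world(n2,np.indices(d.shape).reshape(2,-1).T,d,c);im=a.reshape(-1,3)
    m=(im.max(1)<75)&(W[:,2]>.04)&(W[:,2]<.08)&(np.hypot(W[:,0]-.467,W[:,1]-.003)<.045)
    P=W[m];i=P[np.hypot(*(P[:,:2]-P[:,:2].mean(0)).T)<.018]
    print(n2,len(P),P.mean(0).round(4),"inner z",np.median(i[:,2]).round(4),"ang",np.degrees(np.arctan2(P[:,1].mean()-.0192,P[:,0].mean()-.586))%360)
E
```

```text
[ 0.46710726 -0.33834671  0.28260127] [0.04370205 0.55953382 0.25904897]
jars [-37.5   7.6  52.2] [0.076 0.075 0.077]
dish 588 [ 0.4349 -0.0435  0.0402] [0.6801 0.0833 0.076 ] zq [0.0501 0.0593 0.0673]
top 600 [0.4668 0.0056 0.0608] inner z 0.059 ang 186.49874958485356
scene 443 [0.466  0.0051 0.0614] inner z 0.0586 ang 186.69613666769123
```

View pics/t5.png

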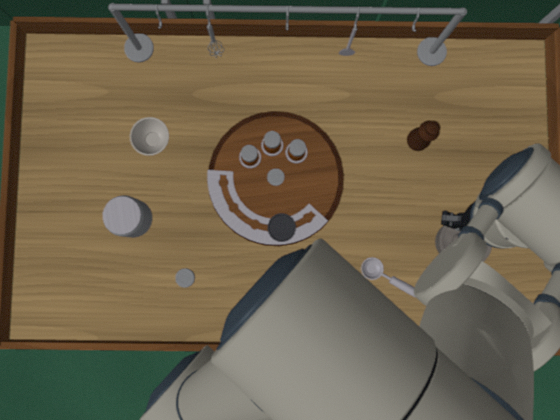

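View pics/s5.png

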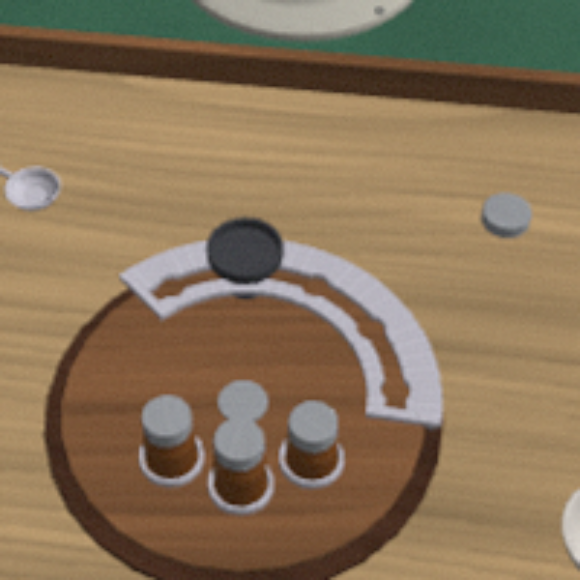

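The dish is at scene-crop (245,250), covering the next hole, with one free hole on the mortar's side and three on the other. Its floor is back at z 0.059, the same as at the start, so the plunger is fully up. The three jars stand in their wells, and the tool is clear of everything.

```bash
python3 -c "
from cell import env;print(env.sign_off())"
```

```text
the job is handed in; nothing more can be done
None
```

I turned the carousel one hole towards the mortar, which stands on the robot's right, and let the plunger spring up there. I then handed the job in at about 7.4 s.

- **Move:** I pressed the dish down about 13 mm with closed fingertips and swung it about 30° along the slot. I eased it up into the hole, then lifted the tool clear. The wrist force readings stayed under about 10 N.
- **Plunger up:** The dish floor measured 0.0586 to 0.059 m from the two cameras, against 0.059 m at the start, so the plunger is fully up.
- **Turn angle:** The dish moved about 29° and the jars 28.4 to 29.3°, slightly short of the nominal 30°. I put that down to camera error, because the plunger could not have sprung fully up outside a hole.
- **Jars and other things:** The jars stand in their wells, and the pictures show nothing else moved. In the last picture the arm partly hid the mortar, but the fingertips passed well above it.

I did not test the lock by pushing on the table; I judged it from the dish height alone.

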